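Zero a touch probe and poise it over the ring gauge

ROBOT

A 6-joint arm with a two-finger parallel gripper is mounted at the origin on a cart in front of the work surface, level with it; the furniture and walls round the work are solid. World frame = base frame: x ahead of the robot, y to its left, z up, the work surface at z = 0. Lengths are in mm, angles in degrees, forces in N, time in s.
With the tool pointing down it reaches from about 300 to 850 mm from the base axis. Payload 4.2 kg.
Tool frame: the origin (TCP) lies midway between the tips of the shut fingers; the grasp point (between the pads) lies 19 mm behind it; z points along the fingers, y is the direction in which the jaws open and shut (so a half turn about z gives the same grasp; the last joint's range is limited). The gripper opens to 91 mm and grips with 3 to 60 N. Pads are 32 mm wide; open, the fingers measure 118 mm over their backs; the gripper's body (76 mm by 178 mm) begins 60 mm behind the grasp point.
Start: joints at [70.245, 18.312, 89.639, -0, 72.044, -1.146], TCP at [183.496, 544.952, 213.976] pointing down, gripper open.
Joint ranges: [-177.97, 177.97], [-48.28, 115.42], [12.27, 149.76], [-77.06, 257.06], [2.81, 150.46], [-146.56, 146.56]. Speed limits (degrees/s): [147.25, 147.25, 180, 180, 180, 180].

INTERFACE

Orientations are given as [roll, pitch, yaw] about the fixed x, y, z axes, in that order (R = Rz(yaw) Ry(pitch) Rx(roll)).
In Python, from workcell import env gives the robot as it stands.
- The arm moves only by the shell command python3 -m jog 'ROWS' [FORCE]. ROWS is JSON, a list of rows, each an object of numbers: "dx", "dy", "dz": the shift along the world's x, y, z in m; "wx", "wy", "wz": the turn, a rotation vector about the world's x, y, z in rad; "grip": the gripper's target within -1 to 1 (shut at 1, half-way at 0, fully open at -1). In form: [{"dx": .., "dy": .., "dz": .., "wx": .., "wy": .., "wz": .., "grip": ..}, ...]. A call has 1 to 10 rows; each row shifts and turns the commanded pose from where the row before left it; what a row does not reach is not made up. A row lasts 1/10 s, in which the tool goes at most 50 mm and 8.59 degrees, less where a joint would pass 70% of its speed; a pose out of reach is approached as far as the arm can. A call with a gripper value outside its range is refused whole. The fingers move at their own pace and stop on an object; FORCE is the grip in N (left out, the last holds). Time passes only in rows, so rows that do not move let the fingers close. It gives the time, the measured TCP pose, the force and the opening at its end, in the units of the state.
- env.state(): the state, without advancing time (a new reading comes with each control period).
- env.grab_frame(name): name is "side" or "top" or "wrist"; returns the picture (480x640x3 uint8, red, green, blue); there is no depth.
- env.get_calibration(name): a dict with "fx", "fy", "cx", "cy" (pixels), "R" (3x3) and "t" (3): a world point X has camera coordinates R X + t. Camera axes: x right, y down, z forward; pixel columns grow to the right and rows downward; lengths in mm; the calibration is good to about 2 mm. A picture is of the moment at which its call begins: read the wrist's pose just before it. get_calibration takes no time and is no camera call; for the wrist camera it gives the pose at the moment of the call.
- env.job_done(): hands the job in, once; it reports no verdict.
The state is a dict: "time_s": time; "qpos": joint angles; "qvel": joint speeds; "effort": joint torques, N m; "ee_pos": TCP position; "ee_rot": TCP orientation; "force": force on the tool from outside, world axes, zero at the start; "torque": the same for the moment, N m; "gripper_width": finger opening in mm.
Only numpy, scipy, OpenCV 4.12 (cv2) and the standard library are available. Lean on these libraries where they do the work, as an engineer would, in place of code of your own. Each camera call takes 0.05 s, during which the arm holds its last target. There are 200 camera calls.

TASK

Lift the touch probe out of its stand and, with its ball tip, gently press down first the lower and then the higher sprung anvil of the setting block until each gives a little. Then carry the probe over the top of the steel guard rail without touching it, and finish still holding the probe upright and still, its tip hovering about 10 mm above the ring gauge and centred over the bore, touching nothing. Leave the ring gauge in its nest and do not disturb the other things on the worktop.

Things in the scene. Friction and masses are not known exactly. Their poses are not given: they have to be found in the camera images.
- probe: touch probe, 94 mm long, 0.11 to 0.20 kg, upright in its stand. Origin at the lowest point of its ball tip (10 mm above the worktop at the start), z up its axis. From the tip up: ball 8 mm diameter, shaft 5 mm, dark nose 18 mm diameter from 20 to 30 mm, round aluminium body 26 mm diameter from 30 to 88 mm, rounded cap to 94 mm. Grip with the pads' centre about 62 mm above the tip
- probe_tip (a point): the lowest point of the probe's ball tip, the same point as the probe's origin
- probe_stand: fixed stand: dark base 64x64x8 mm with a plastic tube 32 mm in diameter, rim 40 mm above the worktop; the probe's shoulder rests on the rim, its nose and stylus hang in the 21 mm bore (32 mm of lift frees it). Origin under the base's centre, z up. It and the setting block may stand in each other's place
- setting_block: fixed setting block, turned to various yaws: dark base 86x44x10 mm with two steel pedestals 34x36 mm, each bearing a round sprung anvil. Origin under the base's centre, z up, long axis x: the low pedestal is at x = -22 mm, the high one at x = +22 mm
- low_anvil_top (a point): centre of the top face of the lower anvil, a flat aluminium disc 22 mm in diameter, 25 mm above the worktop at rest. Sprung: it begins to give at 1.6 N, moves straight down 0.8 N per mm and stops after 6 mm at 6.4 N. It counts as pressed from 1 mm below rest
- high_anvil_top (a point): centre of the top face of the higher anvil, the same disc and spring, 50 mm above the worktop at rest
- rail: fixed guard rail: a level round steel bar, 12 mm thick, top 50 mm above the worktop, on two posts 220 mm apart (blocks on them reach 52 mm), between the stand and setting block and the nest. Origin on the worktop under its middle; y along the bar, x across, z up. A screen hangs above the rail, its lower edge 0.64 m above the worktop: carry low, the tip under 100 mm, so that a tall wrist clears it
- nest: fixed aluminium nest plate 72x72x8 mm with three locating pins 6 mm in diameter, reaching 17 mm above the worktop, round the ring gauge. Origin under its centre, z up
- ring_gauge: steel ring gauge, 51 mm outside diameter, 16 mm tall, bore about 14 mm, lying loose in the nest with its axis upright. Origin at the centre of its underside, which is 8 mm above the worktop; its top face is 16 mm above its origin, 24 mm above the worktop
- spare_lens: black camera lens, 37 mm diameter, 47 mm tall, standing; leave alone
- gauge_block: plain rectangular steel gauge block with two holes, 25x50x30 mm, lying; leave alone
- photo_sensor: small black sensor on a stiff lead, 17x129x23 mm, lying; leave alone
There are look-alikes about, which are no part of the job. Leave any red or yellow look-alike of the probe alone.

How it is judged (in metres and radians):
On the way, in this order (a step that is already met when the one before it is completed fails the run):
1. the probe's tip presses the lower anvil down 1 mm or more (horizontal distance between probe_tip and low_anvil_top below 0.011 m and distance between probe_tip and low_anvil_top below 0.012 m and contact force between probe and setting_block above 0.8 N and z of low_anvil_top in the frame of setting_block below 0.024 m), for 0.05 s.
2. then the probe's tip presses the higher anvil down 1 mm or more (horizontal distance between probe_tip and high_anvil_top below 0.011 m and distance between probe_tip and high_anvil_top below 0.012 m and contact force between probe and setting_block above 0.8 N and z of high_anvil_top in the frame of setting_block below 0.049 m), for 0.05 s.
3. the held probe passes over the rail, its tip higher than the bar (x of probe_tip in the frame of rail between -0.04 and 0.04 m and y of probe_tip in the frame of rail between -0.14 and 0.14 m and z of probe_tip in the frame of rail above 0.051 m and contact force between probe and the fingers above 1 N), for 0.04 s.
At the end, for the whole second after the job is handed in: The probe is held in the fingers, still and upright within 7 degrees, its tip 4 to 17 mm above the ring gauge's top face and within 6 mm of the bore's axis, touching neither the ring gauge nor the nest; the ring gauge lies in its nest (horizontal distance between probe_tip and ring_gauge below 0.006 m and z of probe_tip in the frame of ring_gauge between 0.02 and 0.033 m and angle between probe's own z axis and vertical below 0.12 rad and contact force between probe and the fingers above 1 N and contact force between probe and ring_gauge below 0.1 N and contact force between probe and nest below 0.1 N and linear speed of probe below 0.02 m/s and horizontal distance between ring_gauge and nest below 0.006 m and z of ring_gauge in the frame of nest below 0.012 m); the arm keeps its last pose, push and grip.
It fails at once if an anvil or the setting block is pressed hard (over 25 N) (contact force between probe and setting_block above 25 N).
It fails at once if the guard rail is touched (contact force between rail and anything else above 0.5 N).
It fails at once if the ring gauge is moved by more than 6 mm (distance of ring_gauge from where it was at the start of the episode above 0.006 m).
It fails at once if a bystander is moved by more than 15 mm (distance of any of spare_lens, gauge_block, photo_sensor from where it was at the start of the episode above 0.015 m).
It also fails if it takes over 42 s, if anything falls off the work surface, if the arm or the gripper's body presses on something with over 40 N, if the wrist force passes 120 N, or if a joint passes its speed limit or range.

## Working session

There is one attempt and no reset: what is moved stays moved. The work goes in short steps, Python scripts to look and compute and a shell command to move; the robot and the scene stay as the last step left them, time stands still between calls to the robot, and variables do not carry over. Pictures are saved under pics/ and viewed, about 8 in all and at most 12, crops included, and the job is handed in when it is done.

```bash
mkdir -p pics
cat > h.py <<'E'
import numpy as np, cv2
from workcell import env
def snap(n,f):
    c=env.get_calibration(n); im=env.grab_frame(n); cv2.imwrite(f'pics/{f}.png',im[...,::-1]); 
    np.savez(f'pics/{f}.npz',**{k:np.array(v) for k,v in c.items()}); return im
def at(f,u,v,z):
    c=np.load(f'pics/{f}.npz'); R=c['R'];d=R.T@np.array([(u-c['cx'])/c['fx'],(v-c['cy'])/c['fy'],1]); o=-R.T@c['t'].reshape(3)
    return (o+d*(z-o[2])/d[2]).round(1)
def px(f,X):
    c=np.load(f'pics/{f}.npz'); p=c['R']@np.array(X,float)+c['t'].reshape(3); return (c['fx']*p[0]/p[2]+c['cx']).round(1),(c['fy']*p[1]/p[2]+c['cy']).round(1)
E
python3 - <<'E'
from h import *
for n in('top','side'):
    snap(n,n+'0'); c=env.get_calibration(n); print(n,c['fx'],-np.array(c['R']).T@np.array(c['t']).reshape(3))
print(env.state())
E
```

```text
top 508.51690837017935 [404.24072574 176.24621732 991.12277018]
side 503.31418073646665 [ 309.39925996 1032.22258924  529.12364249]
{'time_s': 0.1, 'qpos': array([ 7.02427424e+01,  1.83505589e+01,  8.96969537e+01, -9.52759840e-05,
        7.20427795e+01, -1.14727682e+00]), 'qvel': array([-0.10924743, -0.05576008, -0.14417906,  0.04781489, -0.01352428,
       -0.01061247]), 'effort': array([ 9.65969703e-04, -4.13336420e+01, -2.32510185e+01,  7.30202277e-02,
        4.21936065e-02, -7.80022174e-05]), 'ee_pos': array([183.36693328, 544.53435444, 213.19515002]), 'ee_rot': array([-1.79909724e+02, -1.71729504e-03,  1.61390047e+02]), 'force': array([-0.15894769,  0.02214661,  0.2941126 ]), 'torque': array([-0.05504935, -0.01376124, -0.02472815]), 'gripper_width': 91.36593147134613}
```

View pics/top0.png

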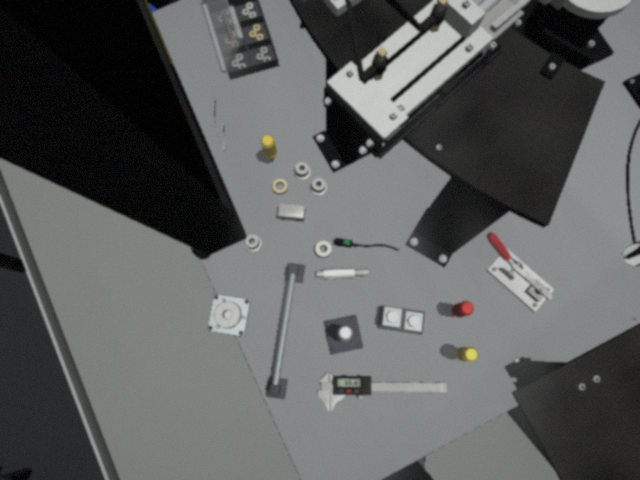

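View pics/side0.png

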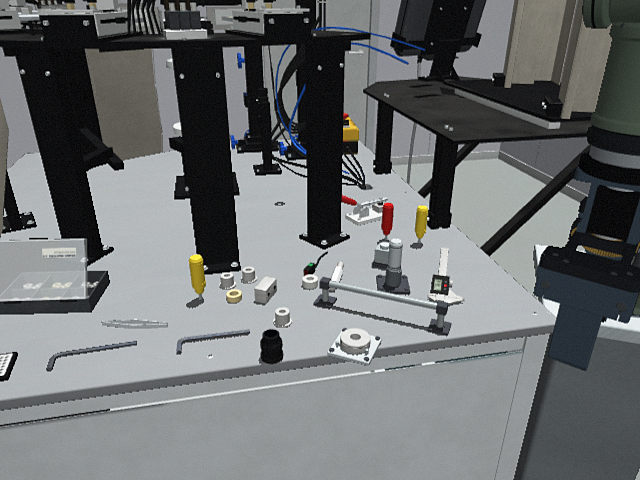

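Top: probe in its stand at (345,333), setting block with anvils near (391,316) and (413,320), rail from (295,270) to (277,388), nest at (229,314). In the side view the probe is at (395,262).

Run:
```python
from h import *
for n,u,v,z in[('cap',345,333,104),('base',343,334,8),('a1',391,316,37),('a2',413,320,37),('rail1',295,270,52),('rail2',277,388,52),('nest',229,314,8),('lens',254,242,47)]: print(n,at('top0',u,v,z))
a=cv2.imread('pics/top0.png')[260:380,200:440]; b=cv2.imread('pics/side0.png')[210:370,300:460]
a=cv2.resize(a,(800,400),interpolation=2); b=cv2.resize(b,None,fx=1.25,fy=1.25)
cv2.imwrite('pics/c0.png',a)
cv2.imwrite('pics/c1.png',cv2.resize(cv2.imread('pics/side0.png')[220:370,300:480],(720,600),interpolation=2))
```

```text
cap [436.3 139.9 104. ]
base [437.7 139.6   8. ]
a1 [475.1  53.4  37. ]
a2 [470.2  12.4  37. ]
rail1 [548.1 236.9  52. ]
rail2 [334.5 253.5  52. ]
nest [462. 360.   8.]
lens [597.7 318.8  47. ]
```

View pics/c0.png

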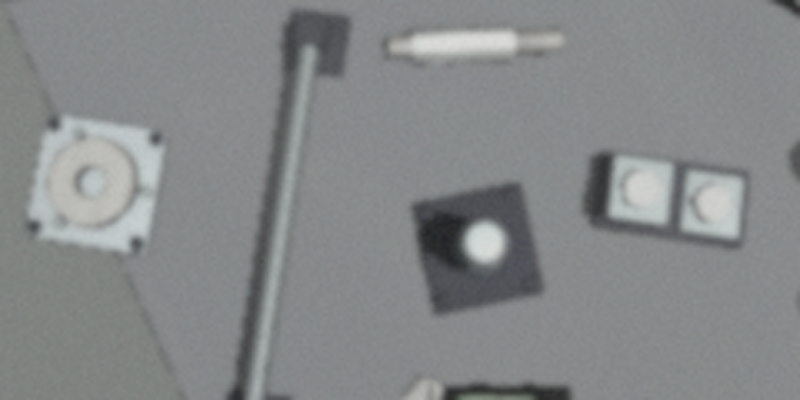

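View pics/c1.png

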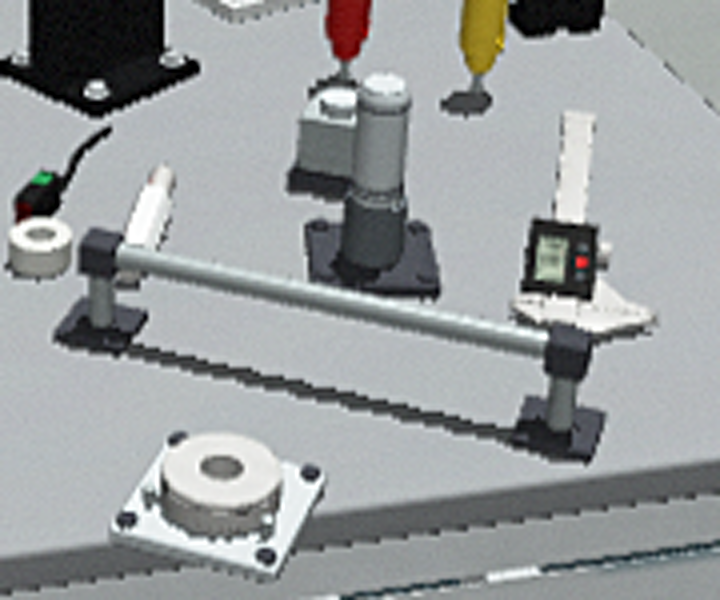

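```bash
python3 - <<'E'
from h import *
f=lambda x,y:(x/3.3333+200,y/3.3333+260)
hi=at('top0',*f(643,189),50); lo=at('top0',*f(714,204),25); print('hi',hi,'lo',lo,np.hypot(*(hi-lo)[:2]))
print('ring',at('top0',*f(92,181),24),'cap',at('top0',*f(485,242),104),'base',at('top0',*f(478,248),8))
for n,p in[('hi',hi),('lo',lo)]: print(n,px('side0',p), (np.array(px('side0',p))-[300,220])*4)
E
python3 -m jog '[{"dz":-0.025},{"dz":-0.025},{"dz":-0.02}]'
```

```text
hi [473.   51.5  50. ] lo [468.9   8.   25. ] 43.69279116742258
ring [460.3 359.6  24. ] cap [437. 139. 104.] base [437.  138.8   8. ]
hi (np.float64(386.3), np.float64(243.0)) [345.2  92. ]
lo (np.float64(391.1), np.float64(245.1)) [364.4 100.4]invalid input
```

```bash
python3 -m jog '[{"dx":0,"dy":0,"dz":-0.025,"wx":0,"wy":0,"wz":0,"grip":-1},{"dx":0,"dy":0,"dz":-0.025,"wx":0,"wy":0,"wz":0,"grip":-1},{"dx":0,"dy":0,"dz":-0.02,"wx":0,"wy":0,"wz":0,"grip":-1}]' 20
```

```text
time_s: 0.4
ee_pos: [183.2, 544.2, 142.3]
ee_rot: [-179.9, -0.0, 161.4]
force: [-0.5, 0.8, 0.4]
gripper_width: 91.1
```

```bash
python3 -m jog '[{"dx":0.01,"dy":-0.016,"dz":0,"wx":0,"wy":0,"wz":0,"grip":-1},{"dx":0.021,"dy":-0.034,"dz":0,"wx":0,"wy":0,"wz":0,"grip":-1},{"dx":0.021,"dy":-0.034,"dz":0,"wx":0,"wy":0,"wz":0,"grip":-1},{"dx":0.021,"dy":-0.034,"dz":0,"wx":0,"wy":0,"wz":0,"grip":-1},{"dx":0.021,"dy":-0.034,"dz":0,"wx":0,"wy":0,"wz":0,"grip":-1},{"dx":0.021,"dy":-0.034,"dz":0,"wx":0,"wy":0,"wz":0,"grip":-1},{"dx":0.021,"dy":-0.034,"dz":0,"wx":0,"wy":0,"wz":0,"grip":-1},{"dx":0.021,"dy":-0.034,"dz":0,"wx":0,"wy":0,"wz":0,"grip":-1},{"dx":0.021,"dy":-0.034,"dz":0,"wx":0,"wy":0,"wz":0,"grip":-1},{"dx":0.01,"dy":-0.015,"dz":0,"wx":0,"wy":0,"wz":0,"grip":-1}]'
python3 -m jog '[{"dx":0.02,"dy":-0.03,"dz":0,"wx":0,"wy":0,"wz":0,"grip":-1},{"dx":0.02,"dy":-0.03,"dz":0,"wx":0,"wy":0,"wz":0,"grip":-1},{"dx":0,"dy":0,"dz":0,"wx":0,"wy":0,"wz":0,"grip":-1}]'
python3 - <<'E'
from h import *
im=snap('wrist','w1'); print(env.state()['ee_pos'])
for p in[(437,139,104),(473,51.5,50),(468.9,8,25),(437,139,8)]: print(px('w1',p))
E
```

```text
time_s: 1.4
ee_pos: [372.6, 238.7, 144.8]
ee_rot: [180.0, 0.1, 161.2]
force: [0.0, 0.7, 0.1]
gripper_width: 91.3
time_s: 1.7
ee_pos: [413.4, 178.7, 144.8]
ee_rot: [180.0, 0.1, 161.1]
force: [-0.1, -0.2, -0.2]
gripper_width: 91.2
[412.25327274 180.13656755 144.66713811]
(np.float64(269.5), np.float64(317.5))
(np.float64(194.1), np.float64(352.8))
(np.float64(156.8), np.float64(346.4))
(np.float64(282.6), np.float64(264.0))
```

View pics/w1.png

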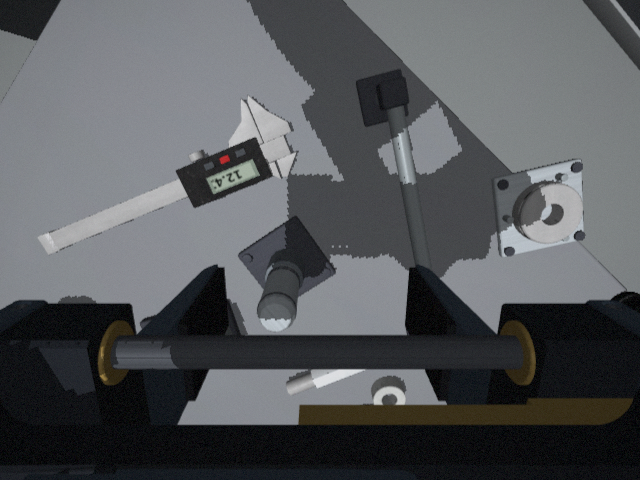

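Wrist view: probe cap around (277,313), stand base centre (287,261), ring bore (552,213).

Run:
```python
from h import *
print(at('w1',277,312,102),at('w1',287,261,8),at('w1',552,213,24),at('w1',284,268,40)); print(env.state()['ee_pos'])
c=np.load('pics/w1.npz'); print(-c['R'].T@c['t'].reshape(3))
```

```text
[435.8 144.3 102. ] [435.6 143.6   8. ] [460.9 363.   24. ] [430.1 145.7  40. ]
[412.25327274 180.13656755 144.66713811]
[336.81479712 204.83312841 314.64379498]
```

```bash
python3 - <<'E'
from h import *
print(at('side0',396,242.5,100),at('side0',355.2,336.5,24), 'hi',at('side0',385,244.2,50)); 
for p in[(436,144,100),(437,139,100),(461,363,24),(460.4,359.6,24)]:print(px('side0',p))
E
python3 -m jog '[{"dx":0.012,"dy":-0.018,"dz":0,"wx":0,"wy":0,"wz":0,"grip":-1},{"dx":0.012,"dy":-0.020,"dz":0,"wx":0,"wy":0,"wz":0,"grip":-1},{"dx":0,"dy":0,"dz":-0.02,"wx":0,"wy":0,"wz":0,"grip":-1},{"dx":0,"dy":0,"dz":-0.03,"wx":0,"wy":0,"wz":0,"grip":-1},{"dx":0,"dy":0,"dz":0,"wx":0,"wy":0,"wz":0,"grip":-1}]'
python3 - <<'E'
from h import *
im=snap('wrist','w2'); print(env.state()['ee_pos'])
E
```

```text
[438.3 145.9 100. ] [462.2 364.7  24. ] hi [474.5  58.3  50. ]
(np.float64(397.4), np.float64(242.3))
(np.float64(397.3), np.float64(241.1))
(np.float64(356.2), np.float64(336.1))
(np.float64(357.0), np.float64(335.0))
time_s: 2.25
ee_pos: [432.2, 143.6, 91.7]
ee_rot: [-179.8, -0.4, 161.4]
force: [-0.6, -0.7, -0.3]
gripper_width: 91.2
[433.722466   144.02560431  93.29115893]
```

View pics/w2.png

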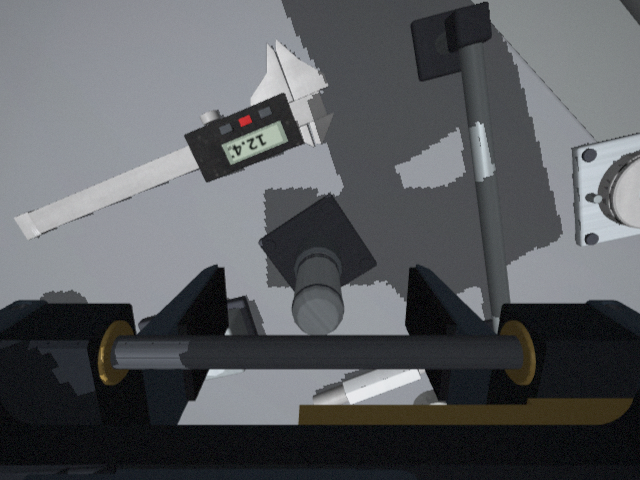

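The probe cap sits at (318,307), midway between the fingers (225 and 410), so the jaws are centred.

```bash
python3 - <<'E'
from h import *
print(at('w2',318,307,102),at('w2',317,247,8))
E
python3 -m jog '[{"dx":0.001,"dy":0,"dz":-0.02,"wx":0,"wy":0,"wz":0,"grip":-1},{"dx":0.001,"dy":0,"dz":-0.02,"wx":0,"wy":0,"wz":0,"grip":-1},{"dx":0,"dy":0,"dz":0,"wx":0,"wy":0,"wz":0,"grip":-1},{"dx":0,"dy":0,"dz":0,"wx":0,"wy":0,"wz":0,"grip":-1}]'
```

```text
[433.9 143.8 102. ] [433.5 143.2   8. ]
time_s: 2.7
ee_pos: [438.1, 144.5, 55.2]
ee_rot: [179.9, 0.1, 161.4]
force: [0.3, -0.3, 0.2]
gripper_width: 91.1
```

```bash
python3 -m jog '[{"dx":-0.001,"dy":0,"dz":-0.002,"wx":0,"wy":0,"wz":0,"grip":0.3},{"dx":0,"dy":0,"dz":0,"wx":0,"wy":0,"wz":0,"grip":1},{"dx":0,"dy":0,"dz":0,"wx":0,"wy":0,"wz":0,"grip":1},{"dx":0,"dy":0,"dz":0,"wx":0,"wy":0,"wz":0,"grip":1},{"dx":0,"dy":0,"dz":0,"wx":0,"wy":0,"wz":0,"grip":1},{"dx":0,"dy":0,"dz":0,"wx":0,"wy":0,"wz":0,"grip":1},{"dx":0,"dy":0,"dz":0,"wx":0,"wy":0,"wz":0,"grip":1},{"dx":0,"dy":0,"dz":0,"wx":0,"wy":0,"wz":0,"grip":1}]' 25
python3 - <<'E'
from h import *
P=[]
for i in range(6): P.append(env.state()['ee_pos']); env.grab_frame('top')
P=np.array(P);print(P.mean(0),P.std(0),env.state()['gripper_width'],env.state()['force'])
E
```

```text
time_s: 3.5
ee_pos: [436.5, 143.9, 51.9]
ee_rot: [180.0, -0.0, 161.4]
force: [0.4, 0.7, -1.1]
gripper_width: 30.1
[436.42366286 143.89414528  51.95052965] [0.0343881  0.05249717 0.0108394 ] 25.25425216899322 [ 0.21713705 -0.11184683 -0.10727602]
```

```bash
python3 -m jog '[{"dx":0,"dy":0,"dz":0.005,"wx":0,"wy":0,"wz":0,"grip":1},{"dx":0,"dy":0,"dz":0.01,"wx":0,"wy":0,"wz":0,"grip":1},{"dx":0,"dy":0,"dz":0.015,"wx":0,"wy":0,"wz":0,"grip":1},{"dx":0,"dy":0,"dz":0.015,"wx":0,"wy":0,"wz":0,"grip":1},{"dx":0,"dy":0,"dz":0.015,"wx":0,"wy":0,"wz":0,"grip":1},{"dx":0,"dy":0,"dz":0,"wx":0,"wy":0,"wz":0,"grip":1},{"dx":0,"dy":0,"dz":0,"wx":0,"wy":0,"wz":0,"grip":1}]'
python3 - <<'E'
from h import *
im=snap('side','s2'); snap('wrist','w3'); s=env.state(); print(s['ee_pos'],s['gripper_width'],s['force'])
print(px('s2',(436.5,144,70)))
cv2.imwrite('pics/s2c.png',cv2.resize(im[140:340,300:460,::-1],(480,600),interpolation=2))
a=cv2.resize(cv2.imread('pics/w3.png')[120:420],(480,225))
E
```

```text
time_s: 4.5
ee_pos: [436.5, 144.0, 112.2]
ee_rot: [180.0, 0.0, 161.4]
force: [-0.6, -0.6, -1.8]
gripper_width: 25.3
[435.90106441 143.78952276 111.41074634] 25.664017380300578 [ 0.20322563 -0.38590868 -2.00886467]
(np.float64(396.0), np.float64(255.9))
```

View pics/s2c.png

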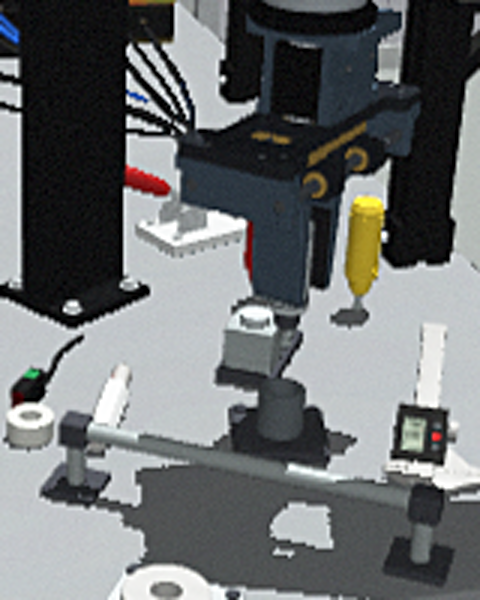

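```bash
python3 -m jog '[{"dx":0.004,"dy":-0.0165,"dz":0,"wx":0,"wy":0,"wz":0,"grip":1},{"dx":0.006,"dy":-0.025,"dz":0,"wx":0,"wy":0,"wz":0,"grip":1},{"dx":0.006,"dy":-0.025,"dz":0,"wx":0,"wy":0,"wz":0,"grip":1},{"dx":0.006,"dy":-0.025,"dz":0,"wx":0,"wy":0,"wz":0,"grip":1},{"dx":0.006,"dy":-0.025,"dz":0,"wx":0,"wy":0,"wz":0,"grip":1},{"dx":0.004,"dy":-0.015,"dz":0,"wx":0,"wy":0,"wz":0,"grip":1},{"dx":0,"dy":0,"dz":0,"wx":0,"wy":0,"wz":0,"grip":1},{"dx":0,"dy":0,"dz":0,"wx":0,"wy":0,"wz":0,"grip":1},{"dx":0,"dy":0,"dz":0,"wx":0,"wy":0,"wz":0,"grip":1}]'
python3 - <<'E'
from h import *
im=snap('wrist','w4'); s=env.state(); print(s['ee_pos'],s['force'])
print(px('w4',(472.7,55.7,50)),px('w4',(468.5,12.3,25)))
E
```

```text
time_s: 5.5
ee_pos: [468.0, 13.1, 111.6]
ee_rot: [180.0, -0.1, 161.4]
force: [0.5, 0.8, -1.9]
gripper_width: 25.6
[468.03840257  13.1945194  111.69511579] [-0.20650342 -0.33114703 -1.89359043]
(np.float64(380.2), np.float64(241.8)) (np.float64(315.6), np.float64(244.6))
```

View pics/w4.png

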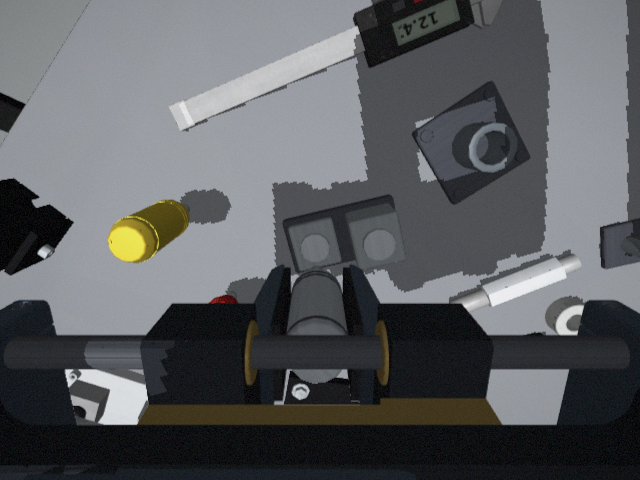

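Anvils appear at low (315,248) and high (379,244), within 3 px of prediction.

```bash
python3 - <<'E'
from h import *
print(at('w4',315,248,25),at('w4',379,244,50),at('w4',490,148,40))
E
python3 -m jog '[{"dx":0.001,"dy":0,"dz":-0.015,"wx":0,"wy":0,"wz":0,"grip":1},{"dx":0,"dy":0,"dz":-0.015,"wx":0,"wy":0,"wz":0,"grip":1},{"dx":0,"dy":0,"dz":-0.01,"wx":0,"wy":0,"wz":0,"grip":1},{"dx":0,"dy":0,"dz":-0.002,"wx":0,"wy":0,"wz":0,"grip":1},{"dx":0,"dy":0,"dz":0,"wx":0,"wy":0,"wz":0,"grip":1},{"dx":0,"dy":0,"dz":0,"wx":0,"wy":0,"wz":0,"grip":1},{"dx":0,"dy":0,"dz":0,"wx":0,"wy":0,"wz":0,"grip":1}]'
```

```text
[470.8  11.1  25. ] [473.9  54.5  50. ] [438.3 139.6  40. ]
time_s: 6.25
ee_pos: [470.0, 12.5, 70.6]
ee_rot: [180.0, 0.1, 161.4]
force: [-0.5, -0.5, -2.4]
gripper_width: 25.9
```

```bash
python3 -m jog '[{"dx":0,"dy":0,"dz":-0.002,"wx":0,"wy":0,"wz":0,"grip":1},{"dx":0,"dy":0,"dz":-0.002,"wx":0,"wy":0,"wz":0,"grip":1},{"dx":0,"dy":0,"dz":-0.002,"wx":0,"wy":0,"wz":0,"grip":1},{"dx":0,"dy":0,"dz":0,"wx":0,"wy":0,"wz":0,"grip":1},{"dx":0,"dy":0,"dz":0,"wx":0,"wy":0,"wz":0,"grip":1},{"dx":0,"dy":0,"dz":0,"wx":0,"wy":0,"wz":0,"grip":1}]'
python3 - <<'E'
from h import *
P=[];F=[]
for i in range(4): s=env.state();P.append(s['ee_pos']);F.append(s['force']); env.grab_frame('top')
print(np.mean(P,0),np.mean(F,0))
E
```

```text
time_s: 6.85
ee_pos: [469.8, 12.4, 64.2]
ee_rot: [180.0, 0.0, 161.4]
force: [0.1, -0.8, 1.1]
gripper_width: 25.6
[469.81472474  12.43338408  64.186793  ] [ 0.26135006 -0.10091533  1.46215249]
```

```bash
python3 -m jog '[{"dx":0,"dy":0,"dz":-0.001,"wx":0,"wy":0,"wz":0,"grip":1},{"dx":0,"dy":0,"dz":0,"wx":0,"wy":0,"wz":0,"grip":1},{"dx":0,"dy":0,"dz":0,"wx":0,"wy":0,"wz":0,"grip":1}]'
python3 -m jog '[{"dx":0,"dy":0,"dz":0.006,"wx":0,"wy":0,"wz":0,"grip":1},{"dx":0,"dy":0,"dz":0.014,"wx":0,"wy":0,"wz":0,"grip":1},{"dx":0,"dy":0,"dz":0.014,"wx":0,"wy":0,"wz":0,"grip":1},{"dx":0,"dy":0,"dz":0.009,"wx":0,"wy":0,"wz":0,"grip":1},{"dx":0,"dy":0,"dz":0,"wx":0,"wy":0,"wz":0,"grip":1},{"dx":0.001,"dy":0.014,"dz":0,"wx":0,"wy":0,"wz":0,"grip":1},{"dx":0.001,"dy":0.015,"dz":0,"wx":0,"wy":0,"wz":0,"grip":1},{"dx":0.001,"dy":0.014,"dz":0,"wx":0,"wy":0,"wz":0,"grip":1},{"dx":0,"dy":0,"dz":0,"wx":0,"wy":0,"wz":0,"grip":1},{"dx":0,"dy":0,"dz":0,"wx":0,"wy":0,"wz":0,"grip":1}]'
```

```text
time_s: 7.35
ee_pos: [469.8, 12.4, 63.1]
ee_rot: [180.0, 0.0, 161.4]
force: [0.6, -0.1, 2.5]
gripper_width: 25.3
time_s: 8.35
ee_pos: [472.2, 55.9, 105.5]
ee_rot: [-180.0, -0.1, 161.5]
force: [-0.5, -0.2, -1.6]
gripper_width: 25.5
```

Lower anvil pressed (force change ≈4.4 N, about 3.5 mm). Now the higher one: contact should come at TCP z ≈ 92.

```bash
python3 -m jog '[{"dx":0,"dy":0,"dz":-0.006,"wx":0,"wy":0,"wz":0,"grip":1},{"dx":0,"dy":0,"dz":-0.004,"wx":0,"wy":0,"wz":0,"grip":1},{"dx":0,"dy":0,"dz":-0.002,"wx":0,"wy":0,"wz":0,"grip":1},{"dx":0,"dy":0,"dz":-0.002,"wx":0,"wy":0,"wz":0,"grip":1},{"dx":0,"dy":0,"dz":-0.002,"wx":0,"wy":0,"wz":0,"grip":1},{"dx":0,"dy":0,"dz":0,"wx":0,"wy":0,"wz":0,"grip":1},{"dx":0,"dy":0,"dz":0,"wx":0,"wy":0,"wz":0,"grip":1},{"dx":0,"dy":0,"dz":0,"wx":0,"wy":0,"wz":0,"grip":1}]'
python3 - <<'E'
from h import *
P=[];F=[]
for i in range(4): s=env.state();P.append(s['ee_pos']);F.append(s['force']); env.grab_frame('top')
print(np.mean(P,0),np.mean(F,0))
E
```

```text
time_s: 9.15
ee_pos: [472.4, 55.3, 90.1]
ee_rot: [-180.0, 0.0, 161.4]
force: [-1.5, -0.7, 0.0]
gripper_width: 25.5
[472.4551536   55.34540044  90.12801276] [-1.36010821 -1.02254874  0.53241431]
```

```bash
python3 -m jog '[{"dx":0,"dy":0,"dz":-0.0015,"wx":0,"wy":0,"wz":0,"grip":1},{"dx":0,"dy":0,"dz":0,"wx":0,"wy":0,"wz":0,"grip":1},{"dx":0,"dy":0,"dz":0,"wx":0,"wy":0,"wz":0,"grip":1},{"dx":0,"dy":0,"dz":0,"wx":0,"wy":0,"wz":0,"grip":1}]'
python3 - <<'E'
from h import *
P=[];F=[]
for i in range(4): s=env.state();P.append(s['ee_pos']);F.append(s['force']); env.grab_frame('top')
print(np.mean(P,0),np.mean(F,0))
E
```

```text
time_s: 9.75
ee_pos: [472.6, 55.5, 88.6]
ee_rot: [180.0, 0.0, 161.4]
force: [-1.9, -1.6, 2.2]
gripper_width: 25.4
[472.60246374  55.45912957  88.55696476] [-0.75939066 -1.33164194  2.18434943]
```

```bash
python3 -m jog '[{"dx":0,"dy":0,"dz":0.006,"wx":0,"wy":0,"wz":0,"grip":1},{"dx":0,"dy":0,"dz":0.014,"wx":0,"wy":0,"wz":0,"grip":1},{"dx":0,"dy":0,"dz":0.014,"wx":0,"wy":0,"wz":0,"grip":1},{"dx":0,"dy":0,"dz":0,"wx":0,"wy":0,"wz":0,"grip":1},{"dx":-0.001,"dy":0.015,"dz":0,"wx":0,"wy":0,"wz":0,"grip":1},{"dx":-0.001,"dy":0.025,"dz":0,"wx":0,"wy":0,"wz":0,"grip":1},{"dx":-0.001,"dy":0.025,"dz":0,"wx":0,"wy":0,"wz":0,"grip":1},{"dx":-0.001,"dy":0.025,"dz":0,"wx":0,"wy":0,"wz":0,"grip":1},{"dx":-0.001,"dy":0.015,"dz":0,"wx":0,"wy":0,"wz":0,"grip":1},{"dx":0,"dy":0,"dz":0,"wx":0,"wy":0,"wz":0,"grip":1}]'
```

```text
time_s: 10.95
ee_pos: [467.2, 161.8, 121.9]
ee_rot: [-180.0, -0.0, 161.5]
force: [0.0, -0.5, -2.8]
gripper_width: 26.0
```

```bash
python3 -m jog '[{"dx":-0.001,"dy":0.015,"dz":0,"wx":0,"wy":0,"wz":0,"grip":1},{"dx":-0.001,"dy":0.025,"dz":0,"wx":0,"wy":0,"wz":0,"grip":1},{"dx":-0.001,"dy":0.025,"dz":0,"wx":0,"wy":0,"wz":0,"grip":1},{"dx":-0.001,"dy":0.025,"dz":0,"wx":0,"wy":0,"wz":0,"grip":1},{"dx":-0.001,"dy":0.025,"dz":0,"wx":0,"wy":0,"wz":0,"grip":1},{"dx":-0.001,"dy":0.025,"dz":0,"wx":0,"wy":0,"wz":0,"grip":1},{"dx":-0.001,"dy":0.025,"dz":0,"wx":0,"wy":0,"wz":0,"grip":1},{"dx":0,"dy":0.023,"dz":0,"wx":0,"wy":0,"wz":0,"grip":1},{"dx":0,"dy":0.012,"dz":0,"wx":0,"wy":0,"wz":0,"grip":1},{"dx":0,"dy":0,"dz":0,"wx":0,"wy":0,"wz":0,"grip":1}]'
python3 - <<'E'
from h import *
snap('top','t5')
im=snap('wrist','w5'); s=env.state(); print(s['ee_pos'],s['force'])
print(px('w5',(461,363,24)),px('t5',(461,363,24)))
E
```

```text
time_s: 11.95
ee_pos: [460.5, 361.4, 122.1]
ee_rot: [180.0, -0.0, 161.5]
force: [1.1, -1.0, -1.7]
gripper_width: 25.5
[460.27995133 359.55423785 122.1621844 ] [ 0.23732008  0.10207776 -1.82092933]
(np.float64(320.4), np.float64(238.6)) (np.float64(225.8), np.float64(313.8))
```

View pics/w5.png

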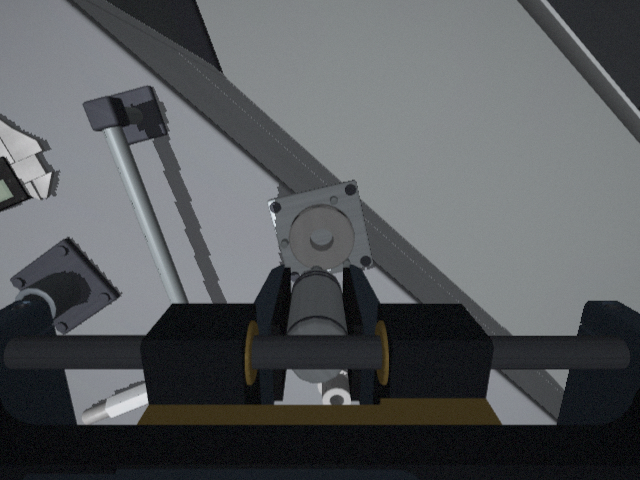

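Ring bore at (321,238) against a prediction of (320,239), so the ring is where I estimated. Next: fine alignment and descent.

```bash
python3 - <<'E'
from h import *
print(at('w5',321.3,237.5,24),at('w5',317,300,136))
P=[]
for i in range(4): P.append(env.state()['ee_pos']); env.grab_frame('top')
print(np.mean(P,0),np.std(P,0))
E
python3 -m jog '[{"dx":0,"dy":0,"dz":-0.01,"wx":0,"wy":0,"wz":0,"grip":1},{"dx":0,"dy":0,"dz":-0.01,"wx":0,"wy":0,"wz":0,"grip":1},{"dx":0,"dy":0,"dz":-0.008,"wx":0,"wy":0,"wz":0,"grip":1},{"dx":0,"dy":0,"dz":0,"wx":0,"wy":0,"wz":0,"grip":1},{"dx":0,"dy":0,"dz":0,"wx":0,"wy":0,"wz":0,"grip":1},{"dx":0,"dy":0,"dz":0,"wx":0,"wy":0,"wz":0,"grip":1}]'
```

```text
[460.4 363.9  24. ] [456.6 361.7 136. ]
[460.39383382 359.3461092  122.31883103] [0.08182718 0.12336775 0.1103483 ]
time_s: 12.85
ee_pos: [460.7, 360.7, 94.7]
ee_rot: [180.0, 0.0, 161.4]
force: [0.1, -0.5, -1.7]
gripper_width: 25.7
```

```bash
python3 -m jog '[{"dx":0,"dy":0.003,"dz":-0.006,"wx":0,"wy":0,"wz":0,"grip":1},{"dx":0,"dy":0,"dz":-0.006,"wx":0,"wy":0,"wz":0,"grip":1},{"dx":0,"dy":0,"dz":-0.006,"wx":0,"wy":0,"wz":0,"grip":1},{"dx":0,"dy":0,"dz":0,"wx":0,"wy":0,"wz":0,"grip":1},{"dx":0,"dy":0,"dz":0,"wx":0,"wy":0,"wz":0,"grip":1},{"dx":0,"dy":0,"dz":0,"wx":0,"wy":0,"wz":0,"grip":1}]'
python3 - <<'E'
from h import *
im=snap('side','s6')
P=[]
for i in range(4): P.append(env.state()['ee_pos']); env.grab_frame('top')
print(np.mean(P,0),env.state()['force'])
cv2.imwrite('pics/s6c.png',cv2.resize(im[270:370,300:420,::-1],(720,600),interpolation=2))
E
```

```text
time_s: 13.45
ee_pos: [460.7, 363.5, 76.6]
ee_rot: [180.0, 0.0, 161.4]
force: [0.3, 0.1, -2.0]
gripper_width: 25.1
[460.66132755 363.54283058  76.73620258] [ 0.07586342 -0.09551449 -1.708745  ]
```

View pics/s6c.png

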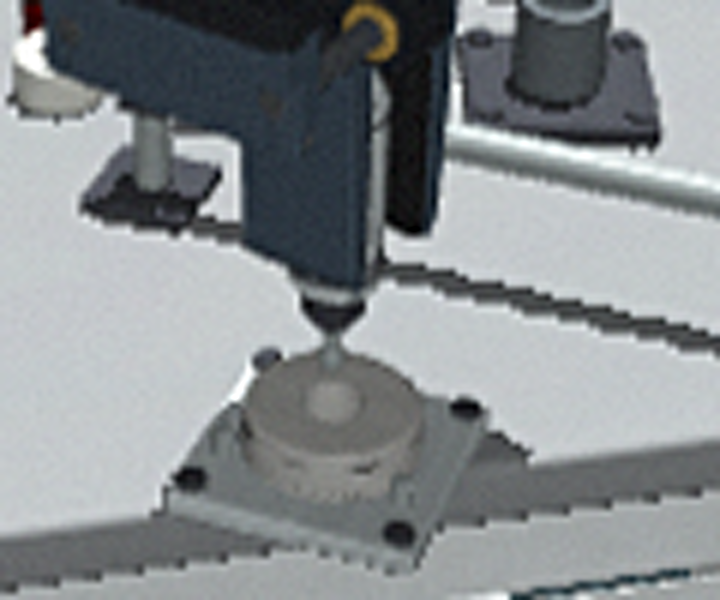

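Run:
```python
from h import *
a=px('s6',(461,363.4,34));b=px('s6',(461,363.4,24));c=px('s6',(461,367.4,34));print(a,b,c)
print(at('s6',355.7,331.2,34),at('s6',355.4,337.2,24))
```

```text
(np.float64(356.3), np.float64(331.3)) (np.float64(356.1), np.float64(336.2)) (np.float64(355.7), np.float64(332.6))
[462.  363.5  34. ] [461.4 366.4  24. ]
```

The side view puts the tip (355.7, 331.2) about 10 mm above the bore (355.4, 337.2). It is aligned in x and possibly 1–3 mm short in y, so I'll nudge it +1 mm and hand in.

```bash
python3 -m jog '[{"dx":0,"dy":0.001,"dz":0,"wx":0,"wy":0,"wz":0,"grip":1},{"dx":0,"dy":0,"dz":0,"wx":0,"wy":0,"wz":0,"grip":1},{"dx":0,"dy":0,"dz":0,"wx":0,"wy":0,"wz":0,"grip":1},{"dx":0,"dy":0,"dz":0,"wx":0,"wy":0,"wz":0,"grip":1},{"dx":0,"dy":0,"dz":0,"wx":0,"wy":0,"wz":0,"grip":1}]'
python3 -c "
from workcell import env
print(env.job_done())"
```

```text
time_s: 14.2
ee_pos: [460.5, 364.4, 76.4]
ee_rot: [-180.0, -0.0, 161.4]
force: [0.3, 0.3, -2.1]
gripper_width: 25.6
the job is handed in; nothing more can be done
None
```

I lifted the probe and pressed the lower anvil, then the higher one. I carried it over the rail with the tip about 80 mm up and handed the job in at 14.2 s, with the probe held upright over the ring gauge. The hand-in gives no verdict, so these are my own readings:

- **Anvils:** the change in measured force put the lower one about 3.5 mm down at 4.4 N. The higher one was about 3 mm down at 4.1 N.
- **Final hover:** from the TCP height, the tip is about 10 mm above the ring gauge's top face. Only the probe's weight (about 2 N) shows on the wrist, so it seems to be touching nothing.
- **Grip and tilt:** the finger opening reads 25.6 mm on the 26 mm body, and the tool is vertical.
- **Centring:** the cameras agree within about 1 mm in x. In y, the side view put the tip about 3 mm short of the bore, while the wrist view put it within about 1 mm. I moved it 1 mm as a compromise, so the remaining error should be no more than about 2 mm, against 6 mm allowed.
- **Camera disagreement:** the top camera read y about 4–5 mm lower than the other two cameras, so I corrected for that.
- **Not checked:** I took no picture after the last 1 mm nudge. I saw no sign of contact with the rail or the bystanders, but did not measure their positions again at the end.

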